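# Tip the tray of cork stoppers into the pantry bin

## Robot

A 6-joint arm with a two-finger parallel gripper is mounted at the origin on the work surface. World frame = base frame: x ahead of the robot, y to its left, z up, the work surface at z = 0. Lengths are in mm, angles in rad, forces in N, time in s.
With the tool pointing down it reaches from about 350 to 875 mm from the base axis. Payload 4.2 kg.
Tool frame: the origin (TCP) lies midway between the tips of the shut fingers; the grasp point (between the pads) lies 19 mm behind it; x points along the fingers, y is the direction in which the jaws open and shut, and the axes are right-handed (so a half turn about x gives the same grasp; the last joint's range is limited). The gripper opens to 85 mm and grips with 20 to 120 N. Pads are 22 mm wide; open, the fingers measure 114 mm over their backs; the gripper's body (76 mm by 85 mm) begins 54 mm behind the grasp point. The pads swing forward as they close: fully open they stand 13 mm farther back than shut.
Start: joints at [0.259, 0.385, 0.008, 0, -1.194, -0.259], TCP at [624.979, 0.025, 199.112] pointing down, gripper open.
Joint ranges: [-3.14, 3.14], [-1.21, 2.06], [-1.07, 1.41], [-3.16, 2.05], [-2.99, -0.16], [-3.1, 3.1]. Speed limits (rad/s): [2.79, 2.79, 3.14, 3.14, 3.14, 3.14].

## Interface

Orientations are given as a unit quaternion [x, y, z, w].
In Python, from bench import readout, imaging, arm gives the robot as it stands.
- The arm moves only by the tool arm_command, never from a script. Its argument "increments" is a list of rows, each a list of 3 entries, a list of its own where there are three numbers: the turn, a rotation vector about the world's x, y, z in degrees, then the shift along the world's x, y, z in mm, then the closure, from 0 (fully open) to 1 (shut). In form: [[[ax, ay, az], [tx, ty, tz], fingers], ...]. A call has exactly 5 rows; each row is the pose to reach, as a shift and turn from the pose measured when the call began; what a row does not reach only later rows make up. A row lasts 1/10 s, in which the tool goes at most 50 mm and 8.59 degrees, less where a joint would pass 70% of its speed; a pose out of reach is approached as far as the arm can. A call with a gripper value outside its range is refused whole. The fingers move at their own pace and stop on an object; the grip force is fixed at half the most. Time passes only in rows, so rows that repeat a pose let the fingers close, or fill a call up. It gives the time, the measured TCP pose, the force and the opening at its end, in the units of the state.
- readout.read_state(): the state, without advancing time (a new reading comes with each control period).
- imaging.get_image(name): name is "scene" or "side" or "wrist"; returns (picture, depth): 480x640x3 uint8, blue, green, red; 480x640 float32, mm along the optical axis (not along the pixel's ray), 0 where there is no reading.
- imaging.camera_info(name): a dict with "vfov" (degrees; the focal length in pixels is half the picture's height over the tangent of half this angle, whatever the lens; pixels are square), "cx", "cy" (the principal point, pixels), "eye" and "rotation" of the camera in the world; the wrist camera has in their place "T_tool_cam" (4x4, takes a point from camera to tool coordinates, whose origin is the TCP and whose axes are the tool frame's). Camera axes: x right, y down, z forward; pixel columns grow to the right and rows downward; lengths in mm; the calibration is good to about 2 mm. A picture is of the moment at which its call begins: read the wrist's pose just before it. camera_info takes no time and is no camera call.
- arm.job_done(): hands the job in, once; it reports no verdict.
The state is a dict: "clock": time; "joints": joint angles; "joint_vel": joint speeds; "joint_efforts": joint torques, N m; "position": TCP position; "ee_rot": TCP orientation; "contact_force": force on the tool from outside, world axes, zero at the start; "wrist_torque": the same for the moment, N m; "gripper_width": finger opening in mm.
Only numpy, scipy, OpenCV 4.12 (cv2) and the standard library are available. Lean on these libraries where they do the work, as an engineer would, in place of code of your own. Each camera call takes 0.05 s, during which the arm holds its last target. There are 200 camera calls.

## Task

Slide the open blue bin under the lip of the tip-up tray, centred and square against the front board of its stand, then raise the tray by its steel bar until all three cork stoppers have slid into the bin, and lower the tray gently until it lies flat again. The bin stays upright under the lip, and the bowl, cruet, baking cup and black caddy stay where they stand.

Things in the scene. Friction and masses are not known exactly. Their poses are not given: they have to be found in the camera images.
- stand: fixed beech stand of the tip-up tray. Origin on the ledge below the lip (hinge line); x points from the lip towards the steel bar, y along the hinge, z up. Front board 180 mm wide, 95 mm high, face at x = +20 mm; side cheeks 12 mm thick at y = +/-81 mm run to x = 140 mm, 110 mm high; hinge brackets there above z = 102 mm reach to x = -8 mm. It has no other feet.
- tray (a joint): tilt of the beech tray (0.5 kg), rad: 0 flat, grows as the bar end is raised, stop at 1.4; falls back if let go. Hinge at stand x = 0, z = 120 mm. Flat, it spans stand x = 0 (open lip) to 165 mm (back wall), 146 mm wide; floor 10 mm thick, top at z = 125 mm; side and back walls up to z = 160 mm. The stoppers slide off towards stand -x, all of them by about 1.2 rad.
- tray_bar (a point): middle of the round steel bar (14 mm thick, along the stand's y, 106 mm clear between two 14 mm arms that join it to the tray's back wall). Flat it lies at stand x = 220 mm, y = 0, z = 130 mm, with 48 mm clear to the back wall and nothing below or beyond it; it moves with the tray in an arc of 220 mm radius about the hinge.
- spot (a point): point on the ledge (fixed to the stand at x = -62 mm, y = 0) over which the bin's centre must come: the bin then stands 2 mm off the front board, its sides parallel to the board.
- bin: open-topped blue plastic bin, loose, 0.4 kg: 160 mm along its x, 180 mm along its y, 85 mm high, walls and floor 8 mm thick. Origin under its centre, z up. It starts with its x within about 0.7 rad of the stand's x. It passes under the lip (underside 115 mm up).
- stopper0: cork jar stopper, 60 mm across the top, 56 mm across the base, 28 mm high, 30 g, loose on the tray. Origin at the centre of its underside.
- stopper1: another cork stopper, the same.
- stopper2: another cork stopper, the same.
- bowl: stainless steel sugar bowl, 80 mm across, 60 mm high; bystander, origin under its centre.
- cruet: green glass cruet with a cork, 60 mm across, 110 mm high; bystander, origin under its centre.
- cup: orange silicone baking cup, 72 mm across, 45 mm high; bystander, origin under its centre.
- caddy: black plastic caddy with a grey twist cap, 76 mm across, 100 mm high; bystander, origin under its centre.

How it is judged (in metres and radians):
On the way, in this order (a step that is already met when the one before it is completed fails the run):
1. the bin stands under the lip: its centre within 20 mm of the spot, square to the front board within 0.15 rad (horizontal distance between bin and spot below 0.02 m and angle between the x axis of bin and the x axis of stand, either way round below 0.15 rad and value of joint tray below 0.1 rad), for 0.2 s.
2. the tray is raised past 0.9 rad (value of joint tray above 0.9 rad), for 0.1 s.
At the end, for the whole second after the job is handed in: All three stoppers lie at rest inside the bin; the bin stands upright on the ledge with its centre within 35 mm of the spot under the lip; the tray is back flat (below 0.05 rad); the bowl, cruet, cup and caddy stand upright within 25 mm of where they were (x of stopper0 in the frame of bin between -0.075 and 0.075 m and y of stopper0 in the frame of bin between -0.087 and 0.087 m and z of each of stopper0, stopper1, stopper2 in the frame of bin below 0.08 m and linear speed of each of stopper0, stopper1, stopper2, bin below 0.03 m/s and x of stopper1 in the frame of bin between -0.075 and 0.075 m and y of stopper1 in the frame of bin between -0.087 and 0.087 m and x of stopper2 in the frame of bin between -0.075 and 0.075 m and y of stopper2 in the frame of bin between -0.087 and 0.087 m and distance of each of bowl, cruet, cup, caddy from where it was at the start of the episode below 0.025 m and angle between each of bowl, cruet, cup, caddy's own z axis and vertical below 0.15 rad and value of joint tray below 0.05 rad and horizontal distance between bin and spot below 0.035 m and angle between bin's own z axis and vertical below 0.06 rad and height (world z) of bin below 0.006 m); the robot touches nothing.
It fails at once if the tray is let fall (it closes faster than 2.5 rad/s) (velocity of joint tray below -2.5 rad/s).
It fails at once if a bystander is shoved by more than 30 mm or tipped (distance of any of bowl, cruet, cup, caddy from where it was at the start of the episode above 0.03 m or angle between any of bowl, cruet, cup, caddy's own z axis and vertical above 0.5 rad).
It fails at once if the bin is tipped by more than 0.5 rad (angle between bin's own z axis and vertical above 0.5 rad).
It also fails if it takes over 72 s, if anything falls off the work surface, if the arm or the gripper's body presses on something with over 40 N, if the wrist force passes 120 N, or if a joint passes its speed limit or range.

## Working session

There is one attempt and no reset: what is moved stays moved. The work goes in short steps, Python scripts to look and compute and a tool call to move; the robot and the scene stay as the last step left them, time stands still between calls to the robot, and variables do not carry over. Pictures are saved under pics/ and viewed, about 8 in all and at most 12, crops included, and the job is handed in when it is done.

Besides the shell and the picture viewer there is one more tool, called after "Request:" by a JSON object that holds its "method" and its "body", one argument or row to a line. arm_command: Moves the arm, as the interface text tells. Its arguments: {"type":"object","properties":{"increments":{"type":"array","items":{"type":"array"}}},"required":["increments"]}

```bash
ls; mkdir -p pics
python3 - <<'E'
from bench import readout, imaging
import cv2,numpy as np
s=readout.read_state();print(s)
for n in("scene","side"):
    print(n,imaging.camera_info(n))
    p,d=imaging.get_image(n);cv2.imwrite(f"pics/{n}0.png",p);np.savez(f"pics/{n}0.npz",p=p,d=d)
E
```

```text
pics
{'clock': 0.0, 'joints': array([ 2.58628411e-01,  3.85542256e-01,  6.61180404e-03, -4.84823093e-04,
       -1.19397709e+00, -2.58600687e-01]), 'joint_vel': array([ 0.00092875,  0.00015688, -0.00046366,  0.00148204, -0.00195012,
        0.00023335]), 'joint_efforts': array([-9.55001960e-04, -3.92286408e+01,  1.88399577e+01,  4.18616563e+00,
       -4.72148502e-03,  8.27910434e-07]), 'position': array([6.24347132e+02, 2.95105034e-02, 1.98026895e+02]), 'ee_rot': array([-0.49944893,  0.50060263,  0.50047491,  0.49947236]), 'contact_force': array([-0.32528014, -0.8033502 ,  0.83672149]), 'wrist_torque': array([-0.03828972,  0.01646337, -0.01303721]), 'gripper_width': 85.64235952016384}
scene {'vfov': 56.31600252601803, 'cx': 330.34694472524785, 'cy': 236.13319773381986, 'eye': array([1281.15528079, -474.20745214,  705.29128383]), 'rotation': array([ 0.77007784,  0.44213769, -0.22241059, -0.40252691])}
side {'vfov': 49.8101074206095, 'cx': 322.2550030929926, 'cy': 233.54604190456004, 'eye': array([ 206.96367776, -833.33767524,  986.5236597 ]), 'rotation': array([ 0.90939976, -0.16558637,  0.07689233, -0.37371219])}
```

View pics/scene0.png

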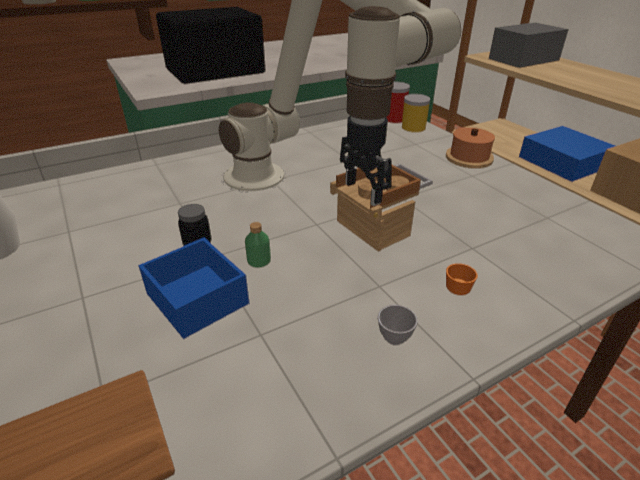

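View pics/side0.png

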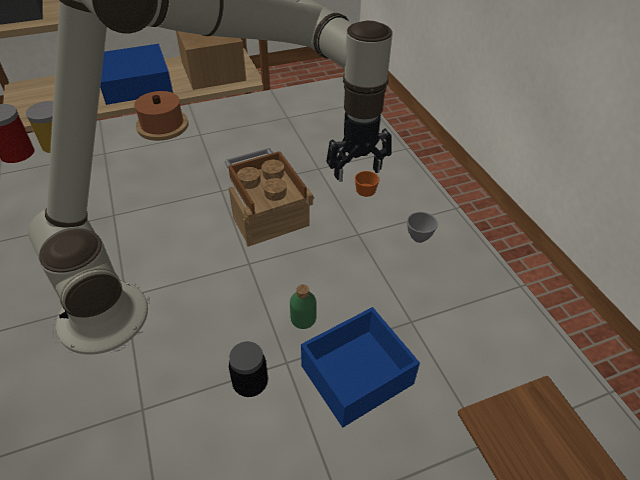

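The side view shows the stand at about (270,205), with its lip towards the camera and the bar at (250,157). The bin is at (360,365), with the cruet at (303,308) and the caddy at (248,370) near its path. The cup is at (367,183) and the bowl at (421,227).

```bash
cat > h.py <<'E'
import cv2,numpy as np
from scipy.spatial.transform import Rotation as R
from bench import readout, imaging
def cam(n,s=None):
    c=imaging.camera_info(n);f=240/np.tan(np.radians(c['vfov']/2))
    if n!='wrist': return f,c['cx'],c['cy'],R.from_quat(c['rotation']).as_matrix(),np.array(c['eye'])
    s=s or readout.read_state();T=np.array(c['T_tool_cam']);Q=R.from_quat(s['ee_rot']).as_matrix()
    return f,c['cx'],c['cy'],Q@T[:3,:3],Q@T[:3,3]+s['position']
def cloud(C,d):
    f,cx,cy,M,e=C;v,u=np.mgrid[:480,:640]
    P=np.stack([(u-cx)/f*d,(v-cy)/f*d,d],-1)@M.T+e
    P[d<=0]=np.nan
    return P
def blue(p):
    h=cv2.cvtColor(p,cv2.COLOR_BGR2HSV);return (h[...,0]>105)&(h[...,0]<125)&(h[...,1]>150)&(h[...,2]>40)
def box(xy):
    r=cv2.minAreaRect(np.float32(xy));return np.round(r[0],1),np.round(r[1],1),round(r[2],1)
def bin_pose(C,p,d,lim=None):
    P=cloud(C,d);m=blue(p)&(P[...,2]>77)&(P[...,2]<93)&(P[...,0]>0)&(P[...,0]<1000)&(P[...,1]<250)
    return m.sum(),box(P[m][:,:2])
E
cat > a.py <<'E'
from h import *
for n in("scene","side"):
    z=np.load(f"pics/{n}0.npz");p,d=z['p'],z['d'];C=cam(n);P=cloud(C,d)
    print(n,"floor z",np.nanmedian(P[300:,:,2][(abs(P[300:,:,2])<20)]))
    print("bin",bin_pose(C,p,d))
    hsv=cv2.cvtColor(p,cv2.COLOR_BGR2HSV)
    ws=(P[...,0]>200)&(P[...,0]<900)&(abs(P[...,1])<700)&(P[...,2]>6)
    hh,s,v=[hsv[...,i] for i in range(3)]
    for nm,m in dict(cruet=(hh>50)&(hh<85)&(s>90)&(P[...,2]<80),cup=(hh<14)&(s>190)&(v>90)&(P[...,2]<60)).items():
        m&=ws;k=cv2.connectedComponentsWithStats(m.astype(np.uint8));i=1+np.argmax(k[2][1:,4]);mm=k[1]==i
        print(nm,mm.sum(),cv2.minEnclosingCircle(np.float32(P[mm][:,:2])))
    # all clusters above table
    m=ws&(P[...,2]<175)&~blue(p);k=cv2.connectedComponentsWithStats(m.astype(np.uint8))
    for i in range(1,k[0]):
        if k[2][i,4]>150:
            q=P[k[1]==i];print(k[2][i],np.round(np.percentile(q,[1,99],axis=0)).tolist())
    # wood tray: wall tops 150-168
    m=ws&(hh>5)&(hh<20)&(s>80)&(P[...,2]>153)&(P[...,2]<166);print("walltop",m.sum(),box(P[m][:,:2]) if m.sum()>5 else 0)
    m=ws&(hh>5)&(hh<20)&(s>80)&(P[...,2]>15)&(P[...,2]<90)
    if m.sum()>5: print("board",m.sum(),box(P[m][:,:2]))
E
python3 a.py
```

```text
scene floor z -0.17631820634881024
bin (np.int64(1197), (array([ 490.2, -344.3]), array([185.5, 160.4]), 11.1))
cruet 433 ((440.48406982421875, -173.24517822265625), 27.358413696289062)
cup 537 ((756.9038696289062, 198.97447204589844), 36.91734313964844)
[446 132  33  35 719] [[203.0, 653.0, 7.0], [319.0, 699.0, 90.0]]
[ 330  164  103   86 4684] [[377.0, 74.0, 9.0], [549.0, 305.0, 159.0]]
[ 178  204   34   42 1041] [[248.0, -316.0, 13.0], [314.0, -245.0, 101.0]]
[245 222  26  45 890] [[420.0, -198.0, 7.0], [462.0, -143.0, 110.0]]
[446 264  32  31 745] [[723.0, 164.0, 7.0], [790.0, 232.0, 45.0]]
[ 378  305   40   40 1224] [[772.0, -67.0, 8.0], [847.0, 7.0, 61.0]]
[   13   370   162   110 12863] [[647.0, -697.0, 14.0], [857.0, -492.0, 21.0]]
walltop 315 (array([453.6, 169.4]), array([150.9, 168.9]), 5.3)
board 15556 (array([531.7,   4.9]), array([ 555.1, 1447. ]), 5.8)
side floor z 0.434544926863623
bin (np.int64(1565), (array([ 490.5, -342.6]), array([180.4, 163.2]), 11.0))
cruet 583 ((430.71356201171875, -171.22830200195312), 28.526569366455078)
cup 38 ((773.5963134765625, 193.6856231689453), 29.91922950744629)
[ 142  105   45   35 1034] [[201.0, 653.0, 8.0], [316.0, 699.0, 94.0]]
[ 225  148   89   97 5853] [[365.0, 76.0, 9.0], [547.0, 307.0, 162.0]]
[355 171  25  25 485] [[723.0, 165.0, 7.0], [792.0, 234.0, 49.0]]
[407 211  31  31 720] [[773.0, -66.0, 11.0], [847.0, 10.0, 64.0]]
[290 284  27  45 942] [[403.0, -197.0, 7.0], [459.0, -153.0, 113.0]]
[ 229  341   40   56 1750] [[240.0, -315.0, 8.0], [310.0, -247.0, 103.0]]
[  458   376   163   104 10622] [[643.0, -693.0, 13.0], [859.0, -493.0, 23.0]]
walltop 985 (array([454.8, 170.4]), array([147. , 173.5]), 5.7)
board 12897 (array([513.9,  -1.3]), array([ 594.6, 1454.9]), 5.4)
```

Request:
{"method": "arm_command", "body": {
  "increments": [
    [[0,0,-8],[-12,-43,0],0],
    [[0,0,-16],[-24,-86,0],0],
    [[0,0,-24],[-36,-129,0],0],
    [[0,0,-32],[-48,-172,0],0],
    [[0,0,-40],[-60,-215,0],0]
  ]
}}

```text
clock: 0.6
position: [563.5, -216.4, 197.7]
ee_rot: [-0.296, 0.642, 0.298, 0.641]
contact_force: [0.3, 0.4, 0.1]
gripper_width: 85.4
```

Request:
{"method": "arm_command", "body": {
  "increments": [
    [[0,0,-8],[-12,-40,0],0],
    [[0,0,-16],[-24,-80,0],0],
    [[0,0,-24],[-36,-120,0],0],
    [[0,0,-32],[-48,-160,0],0],
    [[0,0,-39],[-60,-200,0],0]
  ]
}}

```text
clock: 1.1
position: [502.5, -417.7, 197.2]
ee_rot: [-0.063, 0.705, 0.065, 0.704]
contact_force: [1.7, 0.5, -0.5]
gripper_width: 85.7
```

```bash
cat > b.py <<'E'
from h import *
s=readout.read_state();print(s['position'],R.from_quat(s['ee_rot']).as_matrix()[:,:2].T.round(3))
ex=np.array([np.cos(np.radians(95.5)),np.sin(np.radians(95.5))]);ey=np.array([-ex[1],ex[0]])
for n in("scene","side"):
    C=cam(n);p,d=imaging.get_image(n);np.savez(f"pics/{n}1.npz",p=p,d=d);P=cloud(C,d)
    print(n,"bin",bin_pose(C,p,d))
    reg=(P[...,0]>330)&(P[...,0]<580)&(P[...,1]>40)&(P[...,1]<340)
    Q=P[reg];z=Q[:,2]
    q=Q[(z>154)&(z<166)];print("walltop",len(q),box(q[:,:2]))
    # front board face: near stand x=20, z 15..90
    q=Q[(z>15)&(z<88)];a=(q[:,:2]-[462.4,88])@ex;b=(q[:,:2]-[462.4,88])@ey
    k=(abs(a-20)<10)&(abs(b)<85)
    f=np.polyfit(b[k],a[k],1) if k.sum()>20 else None;print("board",k.sum(),f,np.percentile(b[(abs(a-20)<12)],[0.5,99.5]) if k.sum() else 0)
    a=(Q[:,:2]-[462.4,88])@ex;b=(Q[:,:2]-[462.4,88])@ey
    k=(a>195)&(a<250)&(z>100)&(z<160);print("bar",k.sum(),np.median(Q[k],0),np.percentile(a[k],[5,50,95]),np.percentile(b[k],[2,50,98]),np.percentile(z[k],[5,95]))
    k=(a<60)&(a>-10)&(z>118)&(z<130);f=a[k];print("lip",k.sum(),np.percentile(f,[1,5,20]))
E
python3 b.py
```

```text
[ 502.49444381 -417.74633024  197.16107423] [[-0.002  0.003 -1.   ]
 [-0.18   0.984  0.004]]
scene bin (np.int64(1192), (array([ 491. , -344.1]), array([184.2, 161. ]), 11.3))
walltop 433 (array([454. , 169.4]), array([150. , 167.9]), 5.6)
board 941 [-5.06571640e-03  1.89865941e+01] [-90.43450388  91.06663797]
bar 202 [449.05096668 300.91995804 132.80344048] [200.17981433 213.64812361 219.97779324] [-65.16952707  -7.24920647  61.15026965] [126.79910955 136.46888478]
lip 534 [-9.40442451 -6.27748144 -0.26109668]
side bin (np.int64(1420), (array([ 490.6, -342.4]), array([180.5, 161.8]), 11.1))
walltop 774 (array([455.2, 171.4]), array([148.3, 174.8]), 5.9)
board 1208 [-5.54503353e-03  2.09876974e+01] [-90.99640431  88.81028293]
bar 261 [440.14218213 302.30834853 135.12589338] [203.24268772 215.72191781 222.39709186] [-61.49555029   1.2121656   65.30887191] [127.58990543 139.50459846]
lip 807 [-8.03966031 -2.8402796   1.66183676]
```

Request:
{"method": "arm_command", "body": {
  "increments": [
    [[0,0,1],[3,0,-35],0],
    [[0,0,1],[3,0,-70],0],
    [[0,0,1],[3,0,-105],0],
    [[0,0,1],[3,0,-135],0],
    [[0,0,1],[3,0,-152],0]
  ]
}}

```text
clock: 1.7
position: [502.5, -418.4, 40.8]
ee_rot: [-0.067, 0.706, 0.072, 0.701]
contact_force: [-0.1, -0.9, -0.0]
gripper_width: 85.4
```

Request:
{"method": "arm_command", "body": {
  "increments": [
    [[0,0,0],[0,0,0],0.5],
    [[0,0,0],[0,0,0],1],
    [[0,0,0],[0,0,0],1],
    [[0,0,0],[0,0,0],1],
    [[0,0,0],[0,0,0],1]
  ]
}}

```text
clock: 2.2
position: [503.2, -418.7, 42.1]
ee_rot: [-0.068, 0.705, 0.072, 0.702]
contact_force: [-0.7, 0.0, 0.3]
gripper_width: 12.1
```

Run:
```python
from h import *
s=readout.read_state();print(s['position'],s['gripper_width'],s['contact_force'])
p,d=imaging.get_image('side');cv2.imwrite('pics/g.png',p[200:,100:]);print(bin_pose(cam('side'),p,d))
```

```text
[ 503.15989647 -418.73066666   42.06401051] 12.060342427782745 [-0.69681565  0.03942625  0.33731051]
(np.int64(1117), (array([ 491.3, -349.6]), array([180. , 180.4]), 11.4))
```

Request:
{"method": "arm_command", "body": {
  "increments": [
    [[0,0,0],[0,0,0],1],
    [[0,0,-1],[10,2,0],1],
    [[0,0,-2],[25,5,0],1],
    [[0,0,-3],[42,8,0],1],
    [[0,0,-4],[60,12,0],1]
  ]
}}

```text
clock: 2.75
position: [562.8, -406.4, 42.1]
ee_rot: [-0.042, 0.708, 0.047, 0.703]
contact_force: [-2.0, -1.0, 1.8]
gripper_width: 5.9
```

Request:
{"method": "arm_command", "body": {
  "increments": [
    [[0,0,-1],[15,3,0],1],
    [[0,0,-2],[28,6,0],1],
    [[0,0,-2],[36,10,0],1],
    [[0,0,-2],[37,20,0],1],
    [[0,0,-2],[37,32,0],1]
  ]
}}

```text
clock: 3.25
position: [600.5, -374.3, 42.2]
ee_rot: [-0.03, 0.708, 0.034, 0.704]
contact_force: [1.3, -1.9, 0.2]
gripper_width: 6.1
```

```bash
cat > c.py <<'E'
from h import *
s=readout.read_state();Y=R.from_quat(s['ee_rot']).as_matrix()[:,1];print(s['clock'],s['position'],np.degrees(np.arctan2(Y[1],Y[0])),s['gripper_width'],s['contact_force'])
for n in('scene','side'):
    p,d=imaging.get_image(n);cv2.imwrite(f'pics/c_{n}_{s["clock"]:.1f}.png',p)
    P=cloud(cam(n),d);m=blue(p)&(P[...,2]>78)&(P[...,2]<92)&(P[...,1]<250)&(P[...,0]>300)&(P[...,0]<1000)
    q=P[m][:,:2]
    # robust: drop stray
    k=cv2.connectedComponentsWithStats(m.astype(np.uint8));
    print(n,len(q),box(q), np.percentile(q,[.5,99.5],axis=0).round().tolist(), 'z95',np.percentile(P[blue(p)&(P[...,1]<250)&(P[...,0]>300)&(P[...,0]<1000)&(P[...,2]<200)][:,2],[1,99]).round())
E
python3 c.py
```

```text
3.25 [ 600.51705676 -374.29993182   42.16410519] 95.1898125993909 6.119111096930727 [ 1.33476813 -1.91287265  0.18432322]
scene 950 (array([ 596.6, -306.2]), array([182.5, 172.5]), 5.3) [[501.0, -377.0], [691.0, -216.0]] z95 [ 5. 86.]
side 978 (array([ 595.1, -299.4]), array([180.1, 171.4]), 5.3) [[500.0, -383.0], [690.0, -211.0]] z95 [ 4. 88.]
```

Request:
{"method": "arm_command", "body": {
  "increments": [
    [[0,0,0],[0,20,0],1],
    [[0,0,0],[0,48,0],1],
    [[0,0,0],[0,78,0],1],
    [[0,0,0],[0,108,0],1],
    [[0,0,0],[0,138,0],1]
  ]
}}

```text
clock: 3.85
position: [599.2, -232.8, 42.1]
ee_rot: [-0.029, 0.709, 0.035, 0.704]
contact_force: [0.8, -1.0, -0.7]
gripper_width: 6.1
```

Request:
{"method": "arm_command", "body": {
  "increments": [
    [[0,0,0],[0,30,0],1],
    [[0,0,0],[0,60,0],1],
    [[0,0,0],[0,90,0],1],
    [[0,0,0],[0,120,0],1],
    [[0,0,0],[0,143,0],1]
  ]
}}

```text
clock: 4.35
position: [598.2, -88.2, 42.1]
ee_rot: [-0.029, 0.709, 0.036, 0.703]
contact_force: [1.1, -0.9, -1.9]
gripper_width: 5.7
```

Request:
{"method": "arm_command", "body": {
  "increments": [
    [[0,0,0],[-15,0,0],1],
    [[0,0,0],[-40,0,0],1],
    [[0,0,0],[-70,0,0],1],
    [[0,0,0],[-98,0,0],1],
    [[0,0,0],[-120,0,0],1]
  ]
}}

```text
clock: 4.85
position: [476.1, -87.8, 42.1]
ee_rot: [-0.029, 0.709, 0.036, 0.704]
contact_force: [1.4, 1.1, -2.0]
gripper_width: 5.8
```

```bash
python3 c.py
```

```text
4.85 [476.05348879 -87.84952877  42.07656026] 95.22091386951071 5.849269666762699 [ 1.39515204  1.08536809 -2.00409869]
scene 544 (array([472.6, -19.3]), array([181.5, 175.3]), 5.6) [[378.0, -97.0], [567.0, 71.0]] z95 [ 5. 86.]
side 724 (array([467. , -12.3]), array([180.1, 166.9]), 5.7) [[372.0, -101.0], [562.0, 67.0]] z95 [ 4. 88.]
```

Request:
{"method": "arm_command", "body": {
  "increments": [
    [[0,0,0],[-1,8,0],1],
    [[0,0,0],[-1,17,0],1],
    [[0,0,0],[-2,26,0],1],
    [[0,0,0],[-2,33,0],1],
    [[0,0,0],[-2,36,0],1]
  ]
}}

```text
clock: 5.45
position: [472.4, -51.1, 42.1]
ee_rot: [-0.029, 0.71, 0.036, 0.702]
contact_force: [-0.6, -2.1, -1.5]
gripper_width: 6.0
```

```bash
python3 c.py
```

```text
5.45 [472.44914906 -51.10203927  42.07878093] 95.32037872898259 6.0056181437883165 [-0.55291689 -2.1422596  -1.48669828]
scene 521 (array([469.9,  16.6]), array([179.2, 173.2]), 5.8) [[375.0, -67.0], [563.0, 108.0]] z95 [ 5. 86.]
side 677 (array([467.8,  23.7]), array([179.8, 164.3]), 5.1) [[373.0, -64.0], [562.0, 105.0]] z95 [ 4. 89.]
```

Request:
{"method": "arm_command", "body": {
  "increments": [
    [[0,0,0],[0,0,0],0.7],
    [[0,0,0],[0,0,0],0.5],
    [[0,0,0],[0,0,0],0.5],
    [[0,0,0],[0,0,20],0.5],
    [[0,0,0],[0,0,60],0.5]
  ]
}}

```text
clock: 6.05
position: [470.0, -51.8, 100.3]
ee_rot: [-0.029, 0.713, 0.036, 0.7]
contact_force: [1.4, 0.5, -1.4]
gripper_width: 42.6
```

Request:
{"method": "arm_command", "body": {
  "increments": [
    [[0,0,0],[0,0,45],0.5],
    [[0,0,0],[0,0,90],0.5],
    [[0,0,0],[0,0,135],0.5],
    [[0,0,0],[0,20,170],0.5],
    [[0,0,0],[-2,60,180],0.5]
  ]
}}

```text
clock: 6.55
position: [470.0, 7.6, 285.3]
ee_rot: [-0.027, 0.71, 0.035, 0.703]
contact_force: [0.4, 1.1, -0.7]
gripper_width: 42.8
```

Request:
{"method": "arm_command", "body": {
  "increments": [
    [[0,0,0],[-8,50,0],0.5],
    [[0,0,0],[-16,100,0],0.5],
    [[0,0,0],[-22,150,0],0.5],
    [[0,0,0],[-28,200,0],0.5],
    [[0,0,0],[-34,250,0],0.5]
  ]
}}

```text
clock: 7.05
position: [435.5, 257.5, 285.7]
ee_rot: [-0.027, 0.709, 0.035, 0.703]
contact_force: [1.0, 0.3, 0.0]
gripper_width: 42.7
```

```bash
python3 c.py
python3 - <<'E'
from h import *
s=readout.read_state();p,d=imaging.get_image('wrist');C=cam('wrist',s);P=cloud(C,d);cv2.imwrite('pics/w.png',p)
ex=np.array([np.cos(np.radians(95.4)),np.sin(np.radians(95.4))]);ey=np.array([-ex[1],ex[0]])
a=(P[...,:2]-[462.4,88])@ex;b=(P[...,:2]-[462.4,88])@ey;z=P[...,2]
k=(a>205)&(a<245)&(abs(b)<45)&(z>110)&(z<150);print("bar",k.sum(),np.percentile(a[k],[2,50,98]),np.percentile(z[k],[2,50,98]))
k=(abs(b)<75)&(a>140)&(a<195)&(z>150)&(z<170);print("backwall",k.sum(),np.percentile(a[k],[2,98]),np.percentile(b[k],[2,98]))
E
```

```text
7.05 [435.52189624 257.52659967 285.74329705] 95.01566588338612 42.693039711248225 [1.04603608 0.27824436 0.04392799]
scene 719 (array([467.5,  22.3]), array([185.3, 161.8]), 5.2) [[374.0, -64.0], [564.0, 107.0]] z95 [ 5. 86.]
side 924 (array([467.6,  23.7]), array([180.1, 166.7]), 5.4) [[373.0, -64.0], [561.0, 108.0]] z95 [ 4. 88.]
bar 1150 [214.46863499 220.36410755 227.65502189] [130.9241568  135.79070187 137.94267281]
backwall 2243 [140.36336667 166.21047025] [-69.63114835  74.05907579]
```

View pics/w.png

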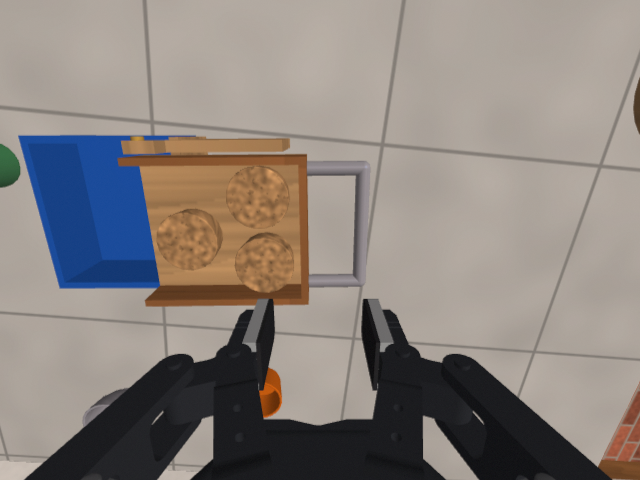

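The wrist view shows the bin square under the lip, with three stoppers on the tray and the bar at (362,222).

Request:
{"method": "arm_command", "body": {
  "increments": [
    [[0,0,0],[3,25,0],0.5],
    [[0,0,0],[6,50,-10],0.5],
    [[0,0,0],[6,50,-50],0.5],
    [[0,0,0],[6,50,-90],0.5],
    [[0,0,0],[6,50,-125],0.5]
  ]
}}

```text
clock: 7.7
position: [441.4, 306.6, 158.1]
ee_rot: [-0.028, 0.71, 0.035, 0.702]
contact_force: [1.2, -0.3, -0.5]
gripper_width: 42.8
```

Request:
{"method": "arm_command", "body": {
  "increments": [
    [[0,0,0],[0,0,-20],0.5],
    [[0,0,0],[0,0,-40],0.5],
    [[0,0,0],[0,0,-49],0.5],
    [[0,0,0],[0,0,-49],0.5],
    [[0,0,0],[0,0,-49],0.5]
  ]
}}

```text
clock: 8.2
position: [442.2, 306.6, 110.2]
ee_rot: [-0.028, 0.71, 0.035, 0.703]
contact_force: [-0.9, -0.6, -0.4]
gripper_width: 42.6
```

Request:
{"method": "arm_command", "body": {
  "increments": [
    [[0,0,0],[0,0,0],0.7],
    [[0,0,0],[0,0,0],1],
    [[0,0,0],[0,0,0],1],
    [[0,0,0],[0,0,0],1],
    [[0,0,0],[0,0,0],1]
  ]
}}

```text
clock: 8.7
position: [442.2, 306.8, 110.3]
ee_rot: [-0.028, 0.71, 0.036, 0.703]
contact_force: [-0.4, -0.5, -0.0]
gripper_width: -0.2
```

```bash
cat > arc.py <<'E'
# tool target relative to bar start, per tilt
import numpy as np
p0=np.arctan2(10,220);r=np.hypot(10,220);c,s=np.cos(np.radians(95.4)),np.sin(np.radians(95.4))
for t in np.arange(0,1.31,.05):
    a=r*np.cos(p0+t)-220;z=r*np.sin(p0+t)-10;print(f"{t:.2f} [{a*c:.0f},{a*s:.0f},{z:.0f}]",end='; ')
E
python3 arc.py; python3 c.py
```

```text
0.00 [-0,0,0]; 0.05 [0,-1,11]; 0.10 [0,-2,22]; 0.15 [0,-4,33]; 0.20 [1,-6,44]; 0.25 [1,-9,54]; 0.30 [1,-13,65]; 0.35 [2,-17,75]; 0.40 [2,-21,85]; 0.45 [2,-26,95]; 0.50 [3,-32,104]; 0.55 [4,-38,114]; 0.60 [4,-44,122]; 0.65 [5,-51,131]; 0.70 [5,-58,139]; 0.75 [6,-66,147]; 0.80 [7,-74,155]; 0.85 [8,-82,162]; 0.90 [9,-91,169]; 0.95 [9,-100,175]; 1.00 [10,-109,181]; 1.05 [11,-119,186]; 1.10 [12,-129,191]; 1.15 [13,-139,195]; 1.20 [14,-149,199]; 1.25 [15,-159,202]; 1.30 [16,-170,205]; 8.7 [442.21326776 306.75055787 110.33558849] 95.14247806748027 -0.19721496928280782 [-0.38017826 -0.51027516 -0.03927664]
scene 732 (array([466.5,  22.7]), array([185.4, 163.7]), 5.1) [[374.0, -64.0], [564.0, 105.0]] z95 [ 5. 85.]
side 917 (array([467.6,  24. ]), array([180.3, 167.3]), 5.4) [[372.0, -64.0], [561.0, 110.0]] z95 [ 4. 88.]
```

Run:
```python
from h import *
p,d=imaging.get_image('scene');cv2.imwrite('pics/m1.png',cv2.resize(p[100:260,320:460],None,fx=4,fy=3.7))
p,d=imaging.get_image('wrist');cv2.imwrite('pics/m2.png',p)
```

```text
(no output)
```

View pics/m2.png

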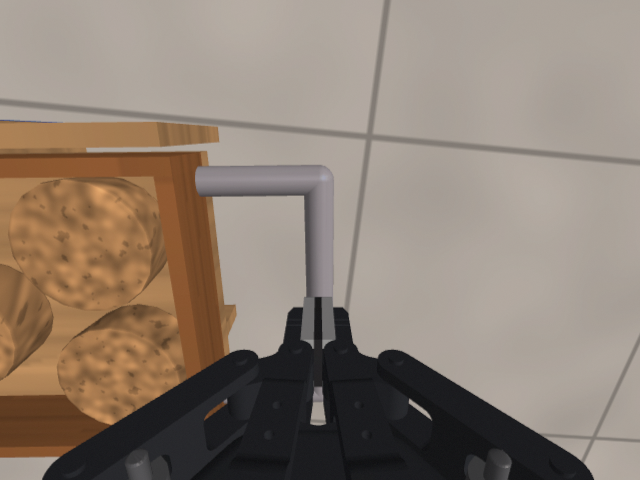

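View pics/m1.png

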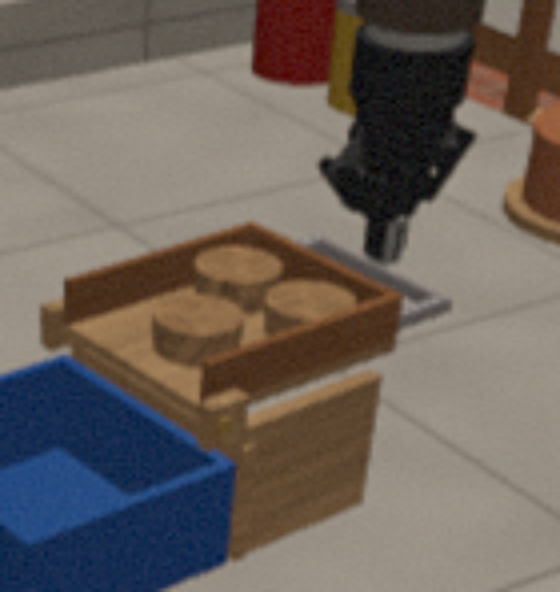

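Both views show the fingers shut at the bar's line, at (318,300) in the wrist view, but with nothing between the pads. I'll check heights by depth.

Run:
```python
from h import *
s=readout.read_state();print(s['position'],s['joints'])
ex=np.array([np.cos(np.radians(95.4)),np.sin(np.radians(95.4))]);ey=np.array([-ex[1],ex[0]])
for n in('scene','side','wrist'):
    p,d=imaging.get_image(n);C=cam(n,s);P=cloud(C,d)
    a=(P[...,:2]-[462.4,88])@ex;b=(P[...,:2]-[462.4,88])@ey;z=P[...,2]
    k=(a>195)&(a<260)&(abs(b)<75)&(z>90)&(z<210)
    v=p.max(-1);dark=k&(v<60);br=k&(v>90)
    print(n,'dark',dark.sum(),P[dark][np.argsort(z[dark])[:5]].round().tolist() if dark.any() else '', 'bright',br.sum(),np.percentile(np.c_[a[br],b[br],z[br]],[2,50,98],axis=0).round().tolist())
    kk=(abs(b)<75)&(a>20)&(a<165)&(z>120)&(z<165)
    f,cx,cy,M,e=C;q=(s['position']-e)@M;print('tcp px',f*q[0]/q[2]+cx,f*q[1]/q[2]+cy,q[2],d[int(f*q[1]/q[2]+cy),int(f*q[0]/q[2]+cx)])
```

```text
[442.18631297 306.62811326 110.1185709 ] [ 0.8987674   0.32366405 -0.3223714  -0.017622   -0.92336659 -2.36921488]
scene dark 187 [[446.0, 293.0, 150.0], [455.0, 303.0, 151.0], [452.0, 295.0, 151.0], [451.0, 292.0, 152.0], [453.0, 305.0, 153.0]] bright 149 [[199.0, -64.0, 126.0], [216.0, -11.0, 135.0], [250.0, 61.0, 198.0]]
tcp px 414.1919329373458 180.05805547769884 1259.94765331763 1168.8411
side dark 181 [[489.0, 313.0, 124.0], [395.0, 302.0, 125.0], [456.0, 307.0, 126.0], [418.0, 301.0, 126.0], [415.0, 301.0, 127.0]] bright 82 [[199.0, -62.0, 127.0], [218.0, 7.0, 136.0], [226.0, 67.0, 161.0]]
tcp px 248.68378537105608 161.80242545241435 1429.0655995037675 1343.2639
wrist dark 12148 [[432.0, 307.0, 145.0], [432.0, 307.0, 145.0], [432.0, 306.0, 146.0], [432.0, 305.0, 146.0], [432.0, 306.0, 146.0]] bright 5662 [[197.0, -53.0, 131.0], [220.0, 41.0, 136.0], [228.0, 68.0, 179.0]]
tcp px 315.7273159169354 283.7500364531885 192.55533636008923 162.7838
```

Run:
```python
from h import *
s=readout.read_state();p,d=imaging.get_image('wrist');C=cam('wrist',s);P=cloud(C,d)
for c in(296,304,311,325,333,344):
    print(c,[(r,int(d[r,c]),P[r,c].round().astype(int).tolist()) for r in (286,294,300,306,315,330,345)])
print(imaging.camera_info('wrist'))
cv2.imwrite('pics/m3.png',cv2.resize(p[260:440,230:410],None,fx=3.3,fy=3.3))
```

```text
296 [(286, 314, [498, 293, 0]), (294, 317, [507, 294, -1]), (300, 319, [513, 294, 0]), (306, 321, [520, 295, -1]), (315, 146, [437, 297, 156]), (330, 135, [436, 298, 168]), (345, 115, [430, 298, 187])]
304 [(286, 314, [497, 301, 0]), (294, 316, [506, 302, 0]), (300, 152, [433, 300, 149]), (306, 147, [433, 300, 154]), (315, 138, [432, 301, 163]), (330, 129, [433, 301, 173]), (345, 119, [432, 301, 184])]
311 [(286, 164, [431, 303, 136]), (294, 167, [437, 304, 135]), (300, 151, [432, 303, 150]), (306, 146, [432, 303, 155]), (315, 140, [433, 303, 162]), (330, 129, [432, 304, 174]), (345, 123, [434, 304, 180])]
325 [(286, 164, [431, 310, 136]), (294, 164, [435, 310, 137]), (300, 151, [431, 310, 150]), (306, 147, [432, 310, 154]), (315, 138, [431, 309, 163]), (330, 129, [432, 309, 173]), (345, 117, [431, 309, 185])]
333 [(286, 313, [494, 328, 1]), (294, 316, [503, 329, 0]), (300, 318, [510, 330, 0]), (306, 321, [516, 331, 0]), (315, 139, [431, 313, 163]), (330, 129, [432, 312, 173]), (345, 118, [431, 311, 184])]
344 [(286, 315, [494, 339, 0]), (294, 318, [503, 340, -1]), (300, 319, [509, 341, 0]), (306, 322, [516, 342, -1]), (315, 147, [435, 318, 156]), (330, 137, [436, 318, 167]), (345, 116, [429, 315, 187])]
{'vfov': 71.97990983617044, 'cx': 317.63636270799685, 'cy': 245.21127823740454, 'T_tool_cam': array([[-5.37010541e-04, -3.27969424e-01,  9.44688186e-01,
        -1.74540275e+02],
       [ 9.99999481e-01,  6.42324350e-04,  7.91449517e-04,
         9.45580516e-01],
       [-8.66367467e-04,  9.44688120e-01,  3.27968909e-01,
        -8.43675727e+01],
       [ 0.00000000e+00,  0.00000000e+00,  0.00000000e+00,
         1.00000000e+00]])}
```

View pics/m3.png

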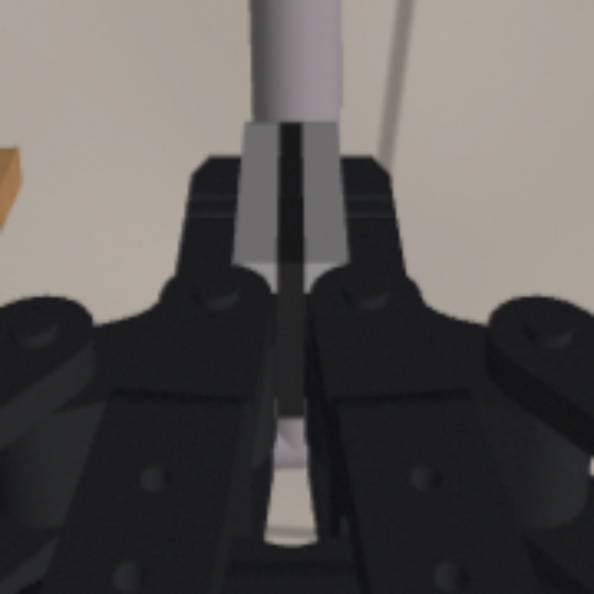

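The wrist depth shows the pad tips at z≈148, above the bar's top at 137. The real fingertips sit about 37 mm behind the reported TCP, so I'll open, go 35 mm lower and shut again.

Request:
{"method": "arm_command", "body": {
  "increments": [
    [[0,0,0],[0,1,0],0.5],
    [[0,0,0],[0,1,0],0.5],
    [[0,0,0],[0,1,0],0.5],
    [[0,0,0],[0,1,-6],0.5],
    [[0,0,0],[0,1,-12],0.5]
  ]
}}

```text
clock: 9.6
position: [442.2, 307.6, 97.7]
ee_rot: [-0.028, 0.71, 0.035, 0.703]
contact_force: [-0.7, -0.7, -0.8]
gripper_width: 42.4
```

Request:
{"method": "arm_command", "body": {
  "increments": [
    [[0,0,0],[0,0,-7],0.5],
    [[0,0,0],[0,0,-14],0.5],
    [[0,0,0],[0,0,-20],0.5],
    [[0,0,0],[0,0,-24],0.5],
    [[0,0,0],[0,0,-24],0.5]
  ]
}}

```text
clock: 10.1
position: [442.2, 307.9, 73.2]
ee_rot: [-0.028, 0.71, 0.035, 0.703]
contact_force: [-1.0, 1.3, -0.2]
gripper_width: 42.7
```

Request:
{"method": "arm_command", "body": {
  "increments": [
    [[0,0,0],[0,0,0],0.7],
    [[0,0,0],[0,0,0],1],
    [[0,0,0],[0,0,0],1],
    [[0,0,0],[0,0,0],1],
    [[0,0,0],[0,0,0],1]
  ]
}}

```text
clock: 10.6
position: [442.1, 308.0, 73.4]
ee_rot: [-0.028, 0.71, 0.036, 0.703]
contact_force: [-1.5, 0.8, 1.3]
gripper_width: 12.0
```

The reading of 12 mm means the bar is held. I'll raise along the arc.

Request:
{"method": "arm_command", "body": {
  "increments": [
    [[0,0,0],[0,0,6],1],
    [[0,0,0],[0,-2,17],1],
    [[0,0,0],[0,-3,28],1],
    [[0,0,0],[1,-5,39],1],
    [[0,0,0],[1,-8,49],1]
  ]
}}

```text
clock: 11.1
position: [442.9, 300.4, 123.6]
ee_rot: [-0.027, 0.71, 0.036, 0.703]
contact_force: [-0.5, 3.4, -3.3]
gripper_width: 12.2
```

```bash
cat > t.py <<'E'
from h import *
import sys
s=readout.read_state();print(s['clock'],s['position'],s['contact_force'],s['wrist_torque'],s['gripper_width'])
ex=np.array([np.cos(np.radians(95.4)),np.sin(np.radians(95.4))]);ey=np.array([-ex[1],ex[0]])
p,d=imaging.get_image('side');cv2.imwrite(f'pics/t{s["clock"]:.1f}.png',p[100:400,120:520]);P=cloud(cam('side'),d)
a=(P[...,:2]-[462.4,88])@ex;b=(P[...,:2]-[462.4,88])@ey;z=P[...,2]
h=cv2.cvtColor(p,cv2.COLOR_BGR2HSV);k=(abs(b)<66)&(a>5)&(a<165)&(z>112)&(h[...,0]>5)&(h[...,0]<20)&(h[...,1]>80)
q=np.c_[a[k],z[k]-125];print('tray angle pcts',np.degrees(np.percentile(np.arctan2(q[:,1],q[:,0]),[10,25,50,75])).round(1))
print('bin',bin_pose(cam('side'),p,d))
E
python3 t.py
```

```text
11.1 [442.9411651  300.37086725 123.55874613] [-0.46603217  3.38239274 -3.29500152] [1.30322118 0.21951842 0.1234589 ] 12.216891299152234
tray angle pcts [11.7 14.5 23.6 27.8]
bin (np.int64(965), (array([467.3,  23.8]), array([182.6, 166.4]), 6.3))
```

Request:
{"method": "arm_command", "body": {
  "increments": [
    [[0,0,0],[0,-3,11],1],
    [[0,0,0],[0,-7,21],1],
    [[0,0,0],[1,-11,31],1],
    [[0,0,0],[1,-16,41],1],
    [[0,0,0],[2,-22,51],1]
  ]
}}

```text
clock: 11.65
position: [445.2, 278.6, 177.4]
ee_rot: [-0.027, 0.709, 0.037, 0.704]
contact_force: [-0.8, 5.4, -2.2]
gripper_width: 12.6
```

Request:
{"method": "arm_command", "body": {
  "increments": [
    [[0,0,0],[0,-6,9],1],
    [[0,0,0],[1,-12,18],1],
    [[0,0,0],[2,-19,27],1],
    [[0,0,0],[2,-26,35],1],
    [[0,0,0],[3,-34,43],1]
  ]
}}

```text
clock: 12.15
position: [448.6, 245.8, 222.3]
ee_rot: [-0.026, 0.708, 0.039, 0.704]
contact_force: [-1.2, 7.3, 2.0]
gripper_width: 12.3
```

```bash
python3 t.py
```

```text
12.15 [448.5867428  245.76552892 222.28084757] [-1.23561337  7.28955458  1.99072111] [2.31684846 0.46824547 0.11202277] 12.317956418430791
tray angle pcts [40.5 41.7 43.1 46.5]
bin (np.int64(746), (array([467.7,  23.9]), array([181.1, 164.4]), 5.1))
```

Request:
{"method": "arm_command", "body": {
  "increments": [
    [[0,0,0],[1,-8,8],1],
    [[0,0,0],[2,-16,15],1],
    [[0,0,0],[3,-25,22],1],
    [[0,0,0],[3,-34,28],1],
    [[0,0,0],[4,-43,34],1]
  ]
}}

```text
clock: 12.7
position: [453.0, 201.5, 258.9]
ee_rot: [-0.025, 0.708, 0.039, 0.705]
contact_force: [0.4, 4.8, 0.9]
gripper_width: 11.9
```

Request:
{"method": "arm_command", "body": {
  "increments": [
    [[0,0,0],[1,-10,5],1],
    [[0,0,0],[2,-20,10],1],
    [[0,0,0],[3,-30,14],1],
    [[0,0,0],[4,-40,18],1],
    [[0,0,0],[5,-48,21],1]
  ]
}}

```text
clock: 13.2
position: [458.0, 153.0, 281.9]
ee_rot: [-0.025, 0.707, 0.039, 0.706]
contact_force: [-2.5, 5.5, 6.1]
gripper_width: 12.1
```

```bash
python3 t.py; cp $(ls -t pics/t*.png|head -1) pics/up.png
```

```text
13.2 [458.00954289 152.96027309 281.85277154] [-2.50808925  5.51735975  6.08315812] [1.99824314 0.85238061 0.15844051] 12.144453156941504
tray angle pcts [70.5 71.5 73.  77.5]
bin (np.int64(937), (array([467.9,  24. ]), array([180.5, 166.4]), 5.4))
```

View pics/up.png

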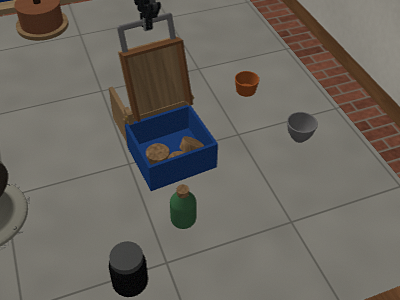

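The tray is up at about 1.25 rad and empty. Three cork shapes are in the bin at (157,152), (178,155) and (190,145). Now I'll lower it by the same arc.

Request:
{"method": "arm_command", "body": {
  "increments": [
    [[0,0,0],[-1,8,-3],1],
    [[0,0,0],[-2,18,-7],1],
    [[0,0,0],[-3,28,-12],1],
    [[0,0,0],[-4,38,-17],1],
    [[0,0,0],[-5,48,-22],1]
  ]
}}

```text
clock: 13.75
position: [453.3, 199.6, 260.6]
ee_rot: [-0.026, 0.707, 0.038, 0.706]
contact_force: [4.5, -1.5, -0.9]
gripper_width: 12.4
```

Request:
{"method": "arm_command", "body": {
  "increments": [
    [[0,0,0],[-1,9,-6],1],
    [[0,0,0],[-1,18,-12],1],
    [[0,0,0],[-2,27,-19],1],
    [[0,0,0],[-3,36,-27],1],
    [[0,0,0],[-4,44,-35],1]
  ]
}}

```text
clock: 14.25
position: [448.9, 244.2, 224.5]
ee_rot: [-0.026, 0.707, 0.038, 0.706]
contact_force: [0.9, 1.5, 3.0]
gripper_width: 12.0
```

Request:
{"method": "arm_command", "body": {
  "increments": [
    [[0,0,0],[-1,8,-8],1],
    [[0,0,0],[-1,15,-16],1],
    [[0,0,0],[-2,21,-25],1],
    [[0,0,0],[-3,27,-34],1],
    [[0,0,0],[-3,33,-44],1]
  ]
}}

```text
clock: 14.75
position: [445.6, 277.6, 179.7]
ee_rot: [-0.026, 0.707, 0.038, 0.705]
contact_force: [-0.3, -0.8, -1.1]
gripper_width: 11.4
```

```bash
python3 t.py
```

```text
14.75 [445.5755896  277.58694732 179.70404372] [-0.29316642 -0.83822137 -1.07816624] [-0.27793967  0.05883312  0.1057277 ] 11.380622725821558
tray angle pcts [26.2 27.7 29.2 33.2]
bin (np.int64(946), (array([467.6,  24.1]), array([180.2, 166.5]), 5.2))
```

Request:
{"method": "arm_command", "body": {
  "increments": [
    [[0,0,0],[-1,5,-10],1],
    [[0,0,0],[-1,10,-20],1],
    [[0,0,0],[-2,14,-30],1],
    [[0,0,0],[-2,18,-40],1],
    [[0,0,0],[-3,21,-51],1]
  ]
}}

```text
clock: 15.3
position: [443.1, 300.2, 126.3]
ee_rot: [-0.026, 0.707, 0.039, 0.706]
contact_force: [5.0, 0.1, -1.3]
gripper_width: 12.1
```

Request:
{"method": "arm_command", "body": {
  "increments": [
    [[0,0,0],[0,3,-11],1],
    [[0,0,0],[0,5,-22],1],
    [[0,0,0],[0,7,-33],1],
    [[0,0,0],[-1,8,-42],1],
    [[0,0,0],[-1,9,-49],1]
  ]
}}

```text
clock: 15.8
position: [442.1, 308.3, 76.4]
ee_rot: [-0.027, 0.707, 0.038, 0.705]
contact_force: [-1.7, -3.3, 19.8]
gripper_width: 12.2
```

Request:
{"method": "arm_command", "body": {
  "increments": [
    [[0,0,0],[0,0,-2],1],
    [[0,0,0],[0,0,-4],1],
    [[0,0,0],[0,0,-6],1],
    [[0,0,0],[0,0,-6],1],
    [[0,0,0],[0,0,-6],1]
  ]
}}

```text
clock: 16.3
position: [442.4, 308.3, 76.4]
ee_rot: [-0.027, 0.706, 0.039, 0.706]
contact_force: [-12.3, -5.9, 32.7]
gripper_width: 12.0
```

```bash
python3 t.py
```

```text
16.3 [442.37414165 308.33210895  76.39542626] [-12.26122412  -5.90362535  32.70171179] [-1.5375954   3.29510529  0.17632146] 11.950548030906564
tray angle pcts [-1.5 -0.3  0.8  3.9]
bin (np.int64(946), (array([467.7,  23.6]), array([181.1, 164.1]), 5.5))
```

Request:
{"method": "arm_command", "body": {
  "increments": [
    [[0,0,0],[0,0,1],1],
    [[0,0,0],[0,0,1],0.8],
    [[0,0,0],[0,0,1],0.5],
    [[0,0,0],[0,0,1],0.5],
    [[0,0,0],[0,0,1],0.5]
  ]
}}

```text
clock: 16.85
position: [442.2, 308.2, 76.5]
ee_rot: [-0.027, 0.707, 0.038, 0.706]
contact_force: [-0.1, -0.4, -0.4]
gripper_width: 42.4
```

Request:
{"method": "arm_command", "body": {
  "increments": [
    [[0,0,0],[0,0,15],0.5],
    [[0,0,0],[0,0,35],0.5],
    [[0,0,0],[0,0,70],0.5],
    [[0,0,0],[0,0,115],0.5],
    [[0,0,0],[0,0,160],0.5]
  ]
}}

```text
clock: 17.35
position: [441.8, 307.8, 237.3]
ee_rot: [-0.028, 0.707, 0.038, 0.705]
contact_force: [0.1, 1.0, -0.8]
gripper_width: 42.5
```

Request:
{"method": "arm_command", "body": {
  "increments": [
    [[0,0,0],[0,-20,30],0.5],
    [[0,0,0],[0,-60,50],0.5],
    [[0,0,0],[0,-110,60],0.5],
    [[0,0,0],[0,-150,60],0.5],
    [[0,0,0],[0,-190,60],0.5]
  ]
}}

```text
clock: 17.85
position: [441.6, 116.4, 297.4]
ee_rot: [-0.028, 0.707, 0.038, 0.706]
contact_force: [1.1, -0.6, -0.1]
gripper_width: 42.9
```

```bash
sed -i "s#z\[k\]-125#z[k]-125#" t.py; python3 t.py
python3 - <<'E'
from h import *
p,d=imaging.get_image('wrist');cv2.imwrite('pics/end.png',p)
ex=np.array([np.cos(np.radians(95.4)),np.sin(np.radians(95.4))])
for n in('scene','side'):
    p,d=imaging.get_image(n);C=cam(n);P=cloud(C,d);h=cv2.cvtColor(p,cv2.COLOR_BGR2HSV)
    rel=P[...,:2]-[468,24.5];k=(np.abs(rel).max(-1)<85)&(P[...,2]>12)&(P[...,2]<110)&(h[...,0]<22)&(h[...,1]>60)
    c=cv2.connectedComponentsWithStats(k.astype(np.uint8))
    print([(c[2][i,4],P[c[1]==i].mean(0).round().tolist(),P[c[1]==i][:,2].max().round()) for i in range(1,c[0]) if c[2][i,4]>20])
    m=(P[...,0]>200)&(P[...,0]<900)&(abs(P[...,1])<400)&(P[...,2]>6)&(P[...,2]<175)&~blue(p);k=cv2.connectedComponentsWithStats(m.astype(np.uint8))
    for i in range(1,k[0]):
        if k[2][i,4]>300: q=P[k[1]==i];print(n,np.round(np.percentile(q,[1,99],axis=0)).tolist())
E
```

```text
17.85 [441.56116739 116.42103769 297.42290074] [ 1.09042782 -0.63688321 -0.10198578] [-0.04998958 -0.10230889 -0.03899813] 42.89265275672538
tray angle pcts [-1.3 -0.2  1.   4.9]
bin (np.int64(955), (array([467.7,  23.9]), array([180.6, 164.4]), 5.5))
[(np.int32(97), [435.0, 104.0, 89.0], np.float64(96.0)), (np.int32(22), [546.0, 96.0, 106.0], np.float64(110.0)), (np.int32(365), [453.0, 15.0, 39.0], np.float64(62.0))]
scene [[379.0, 76.0, 11.0], [549.0, 305.0, 159.0]]
scene [[249.0, -316.0, 7.0], [314.0, -245.0, 101.0]]
scene [[381.0, -46.0, 7.0], [550.0, 71.0, 85.0]]
scene [[421.0, -198.0, 7.0], [462.0, -143.0, 110.0]]
scene [[723.0, 164.0, 7.0], [790.0, 232.0, 45.0]]
scene [[772.0, -67.0, 8.0], [846.0, 8.0, 60.0]]
[(np.int32(102), [432.0, 106.0, 90.0], np.float64(97.0)), (np.int32(652), [464.0, 14.0, 41.0], np.float64(68.0))]
side [[365.0, 75.0, 22.0], [544.0, 307.0, 162.0]]
side [[724.0, 166.0, 7.0], [791.0, 235.0, 48.0]]
side [[772.0, -66.0, 11.0], [847.0, 9.0, 63.0]]
side [[404.0, -48.0, 8.0], [546.0, 71.0, 86.0]]
side [[403.0, -198.0, 8.0], [460.0, -153.0, 112.0]]
side [[240.0, -315.0, 8.0], [310.0, -248.0, 103.0]]
```

View pics/end.png

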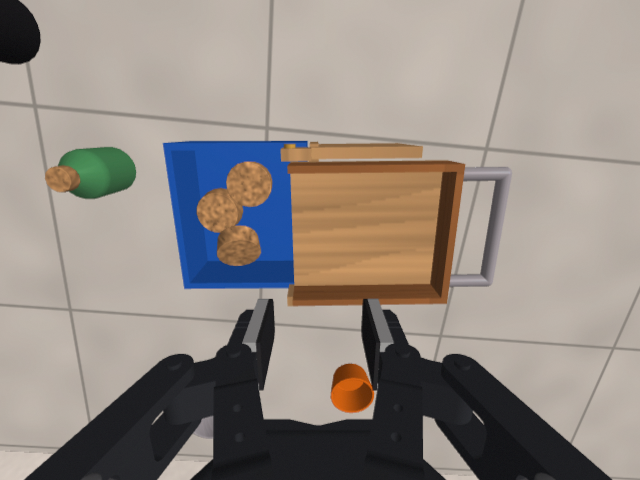

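The end view shows an empty flat tray and three corks in the bin at (249,184), (219,211) and (239,245). The bystanders haven't moved and the gripper is clear, so I'm handing in.

```bash
python3 -c "
from bench import arm
print(arm.job_done())"
```

```text
the job is handed in; nothing more can be done
None
```

The job is done and handed in at about 18 s on the robot's clock; the interface gave no verdict. I dragged the bin round the cruet by its rear wall and set it square under the lip. I then raised the tray by its bar to about 1.25 rad and lowered it along the same arc until it was flat.

**Last checks:**
- **Bin:** upright, its centre about 2.5 mm from the spot and square within about 1°.
- **Stoppers:** all three are in the bin, with the highest cork point about 68 mm up.
- **Tray:** flat by depth, at 0 ± about 1°, and empty.
- **Bystanders:** unmoved within about 1–2 mm.
- **Gripper:** open and clear of everything.

**What failed or disagreed:**
- **Missed grasp:** the first try at the bar closed on nothing. The wrist depth showed the real fingertips about 37 mm behind the reported TCP. I went 37 mm lower and the second grasp held.
- **Force at the end of lowering:** the last few millimetres pressed the held bar down with about 33 N, just under the 40 N limit stated for the arm or gripper body.
- **Camera disagreement:** the scene and side cameras differed by up to about 7 mm on the bin's centre while the gripper hid part of it. They agreed within about 1.5 mm after release.

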